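Turn the sample plate over the ridge

TASK

The blue sample plate has been loaded from the back and lies with its black back clip up in the white turning block. With the fingertips, and without picking it up, push it against the dark steel ridge, tip it up by its overhanging near edge so that it flips over the ridge, and push it fully home in the cradle beyond, flat, with the white pellet up. Do not touch the pellet, and leave the jar, the tweezers and the crucible where they are.

Things in the scene. Friction and masses are not known exactly. Their poses are not given: they have to be found in the camera images.
- turn_block: white and aluminium turning block, fixed on the bench by a foot plate 112 mm wide, 8 mm thick (screw heads to 12 mm), x -56 to 112 mm. Its origin lies on the bench below the near face of the dark steel ridge, on the middle line; its x axis points along the block from the loading bay over the ridge to the cradle, z up
- bay (a point): middle of the loading bay's free front edge, at floor height: 36 mm above the bench, x = -62 mm in the block. Flat floor 80 mm wide runs from here to the ridge, nothing in front of it. From x = -50 mm to the ridge two side guides, 68 mm apart, stand 7 mm above the floor. Axes as the block's
- ridge (a point): middle of the ridge's near top edge: x = 0, 43 mm above the bench. The ridge is a dark steel bar across the block: its near face is upright, 7 mm above the bay floor; its top is flat from x = 0 to 3 mm; then it slopes down at 45 degrees to 36 mm above the bench at x = 10 mm, where the cradle begins. Axes as the block's
- cradle (a point): where the seated plate's centre belongs: 39 mm above the bench, x = 51.5 mm. The cradle runs from x = 10 mm to an upright end stop at x = 93 mm (45 mm high). Two ledges 36 mm above the bench, 46 mm apart inside, carry the plate's long edges; between them a pocket 10 mm deep takes the clip. Walls 69 mm apart, 43 mm high, bevelled inside. Axes as the block's
- plate_mid (a point): centre, half-way through the thickness, of the blue sample plate: loose, rigid, 80 x 64 x 6 mm, 0.08 to 0.17 kg; x along the 80 mm, z out of the back (up at the start, down at the end). The black back clip, 36 mm across, stands 4.5 mm out of the back. It starts in the bay, 3 to 12 mm short of the ridge; its near end overhangs the bay's front edge by 21 to 30 mm, so a fingertip can get under it
- plate_near (a point): middle of the plate's near short edge (the overhanging one at the start), half-way through the thickness
- plate_foot (a point): middle of the plate's short edge that faces the ridge at the start, half-way through the thickness. The plate tips about this edge
- pellet: white pressed pellet, a disc 29 mm across in the middle of the plate's measuring face (underside at the start), sunk 1.5 mm below that face; not to be touched. Origin at the middle of its measuring surface; fixed in the plate
- jar: sample jar with red cap, 54 mm across, 80 mm high, loose, standing left of the block; origin under its centre
- tweezers: steel tweezers 140 x 12 x 8 mm, loose, lying right of the block; origin under the centre, long side along y
- crucible: small white crucible, 25 mm across, 26 mm high, loose, standing right of the block's far end; origin under its centre
There are look-alikes about, which are no part of the job. There is more than one size of the part that bears plate_mid; the job needs the largest.

How it is judged (in metres and radians):
On the way:
1. the plate stands on its far edge at the ridge, near edge up (angle between plate_mid's own z axis and vertical between 1.2 and 2 rad and x of plate_foot in the frame of turn_block between -0.025 and 0.015 m and z of plate_foot in the frame of turn_block below 0.055 m and z of plate_near in the frame of turn_block above 0.1 m).
At the end, for the whole second after the job is handed in: the plate lies at rest in the cradle beyond the ridge, turned over (pellet up, within 3.5 degrees of level), on both ledges (its centre 39 mm above the bench within 2 mm) and between ridge and end stop (angle between plate_mid's own z axis and vertical above 3.08 rad and z of plate_mid in the frame of turn_block between 0.037 and 0.041 m and x of plate_mid in the frame of turn_block between 0.046 and 0.057 m and y of plate_mid in the frame of turn_block between -0.005 and 0.005 m and angle between the x axis of plate_mid and the x axis of turn_block, either way round below 0.08 rad and linear speed of plate below 0.02 m/s); the robot touches nothing.
It fails at once if the plate is lifted: its foot edge rises more than 30 mm above the bay floor, or its centre more than 64 mm above it (z of plate_foot in the frame of turn_block above 0.066 m or z of plate_mid in the frame of turn_block above 0.1 m).
It fails at once if the pellet is touched by the robot (contact force between pellet and the fingers above 0.5 N or contact force between pellet and the arm above 0.5 N).
It fails at once if the jar is moved more than 15 mm (distance of jar from where it was at the start of the episode above 0.015 m).
It fails at once if the tweezers are moved more than 15 mm (distance of tweezers from where it was at the start of the episode above 0.015 m).
It fails at once if the crucible is moved more than 15 mm (distance of crucible from where it was at the start of the episode above 0.015 m).
It also fails if it takes over 54 s, if anything falls off the work surface, if the arm or the gripper's body presses on something with over 40 N, if the wrist force passes 120 N, or if a joint passes its speed limit or range.

ROBOT

A 6-joint arm with a two-finger parallel gripper is mounted at the origin on a cart in front of the work surface, level with it; the furniture and walls round the work are solid. World frame = base frame: x ahead of the robot, y to its left, z up, the work surface at z = 0. Lengths are in m, angles in degrees, forces in N, time in s.
With the tool pointing down it reaches from about 0.4 to 0.825 m from the base axis. Payload 7 kg.
Tool frame: the origin (TCP) lies midway between the tips of the shut fingers; the grasp point (between the pads) lies 19 mm behind it; z points along the fingers, y is the direction in which the jaws open and shut (so a half turn about z gives the same grasp; the last joint's range is limited). The gripper opens to 88 mm and grips with 3 to 60 N. Pads are 19 mm wide; open, the fingers measure 130 mm over their backs; the gripper's body (78 mm by 193 mm) begins 47 mm behind the grasp point.
Start: joints at [89.273, 20.546, 0.682, 0, -70.136, -16.507], TCP at [0.2, 0.645, 0.227] pointing down, gripper open.
Joint ranges: [-176.03, 176.03], [-82.01, 121.73], [-58.28, 71.71], [-173.87, 95.51], [-174.79, -0.11], [-173.66, 173.66]. Speed limits (degrees/s): [136.94, 136.94, 172.46, 180, 180, 180].

INTERFACE

Orientations are given as [roll, pitch, yaw] about the fixed x, y, z axes, in that order (R = Rz(yaw) Ry(pitch) Rx(roll)).
In Python, from plant import ctrl gives the robot as it stands.
- The arm moves only by the tool jog_arm, never from a script. Its argument "deltas" is a list of rows, each a list of 2 entries, a list of its own where there are three numbers: the shift along the tool's x, y, z in m, then the turn about the tool's z in degrees. A call has 1 to 20 rows; each row is the pose to reach, as a shift and turn from the pose commanded when the call began, along the tool's axes at that moment; what a row does not reach only later rows make up. A row lasts 1/10 s, in which the tool goes at most 50 mm and 8.59 degrees, less where a joint would pass 70% of its speed; a pose out of reach is approached as far as the arm can. A call with a gripper value outside its range is refused whole. "jaw" is the closure, from -1 (fully open) to 1 (shut), set as the call begins (left out, the last holds). The fingers move at their own pace and stop on an object; the grip force is fixed at half the most. Time passes only in rows, so rows that repeat a pose let the fingers close. It gives the time, the measured TCP pose, the force and the opening at its end, in the units of the state.
- ctrl.get_obs(): the state, without advancing time (a new reading comes with each control period).
- ctrl.snapshot(name): name is "side" or "top" or "wrist"; returns the picture (400x640x3 uint8, red, green, blue); there is no depth.
- ctrl.camera_params(name): a dict with "camera_matrix" (3x3 intrinsics, pixels), "D" ([k1, k2, p1, p2, k3] as OpenCV has them; the pictures are not rectified), "position" and "rotation" of the camera in the world. Camera axes: x right, y down, z forward; pixel columns grow to the right and rows downward; lengths in m; the calibration is good to about 2 mm. A picture is of the moment at which its call begins: read the wrist's pose just before it. camera_params takes no time and is no camera call; for the wrist camera it gives the pose at the moment of the call.
- ctrl.close_job(): hands the job in, once; it reports no verdict.
Trained networks look in the newest picture that a camera, given by its name, has taken for a name from the list of things; names that differ only in an ending like _2 or _b are one class to them, and where a whole thing is asked for, a point or a joint stands for the part that bears it (a point fixed in the world has none). Each returns a list of dicts, best first, with "conf" (0 to 1); they miss things now and then, are a little off and sometimes report something else, mostly with a low value. They report only what shows in the picture. A call takes as long as a camera call. They do not tell look-alikes from the thing itself.
- ctrl.boxes_of(query, camera): "bbox" ([left, top, width, height] as shares, 0 to 1, of the picture: columns of its width, rows of its height, round what is visible of it).
- ctrl.cut_out(query, camera): "mask" (400x640 bool, what is visible of it) and "bbox" ([left, top, width, height] as shares, 0 to 1, of the picture: columns of its width, rows of its height, round what is visible of it).
The state is a dict: "clock": time; "joint_pos": joint angles; "qvel": joint speeds; "tau": joint torques, N m; "tool_pos": TCP position; "orientation": TCP orientation; "force": force on the tool from outside, world axes, zero at the start; "moment": the same for the moment, N m; "opening": finger opening in m.
Only numpy, scipy, OpenCV 4.12 (cv2) and the standard library are available. Lean on these libraries where they do the work, as an engineer would, in place of code of your own. Each camera call takes 0.05 s, during which the arm holds its last target. There are 200 camera calls.

## Working session

There is one attempt and no reset: what is moved stays moved. The work goes in short steps, Python scripts to look and compute and a tool call to move; the robot and the scene stay as the last step left them, time stands still between calls to the robot, and variables do not carry over. Pictures are saved under pics/ and viewed, and the job is handed in when it is done.

Besides the shell and the picture viewer there is one more tool, called as name([rows], argument=value, ...), one row to a line, values as JSON. jog_arm: Moves the arm, as the interface text tells. Its arguments: {"type":"object","properties":{"deltas":{"type":"array","items":{"type":"array"}},"jaw":{"type":"number"}},"required":["deltas"]}

```bash
mkdir -p pics; ls
python3 - <<'E'
from plant import ctrl
import cv2
o=ctrl.get_obs(); print({k:o[k] for k in('clock','tool_pos','orientation','opening','force')})
for c in('side','top'):
    im=ctrl.snapshot(c); cv2.imwrite(f'pics/{c}0.png',im[:,:,::-1])
    p=ctrl.camera_params(c); print(c,p)
    for q in('plate_mid','turn_block','jar','tweezers','crucible'):
        print(q,[( [round(b*s) for b,s in zip(r['bbox'],(640,400,640,400))],round(r['conf'],2)) for r in ctrl.boxes_of(q,c)])
E
```

```text
pics
{'clock': 0.0, 'tool_pos': array([0.19984434, 0.64421801, 0.22560352]), 'orientation': array([ 1.79903582e+02, -7.45884669e-03, -1.72408531e+01]), 'opening': 0.08786268994508434, 'force': array([ 0.39894962, -0.27284089,  0.18773698])}
side {'camera_matrix': array([[507.62594897,   0.        , 322.05775313],
       [  0.        , 507.62594897, 200.79195625],
       [  0.        ,   0.        ,   1.        ]]), 'D': array([-0.06369423,  0.        ,  0.        ,  0.        ,  0.        ]), 'position': array([ 0.55251313, -0.88684888,  0.54201682]), 'rotation': array([-118.51186147,    1.08523154,   -3.04083615])}
plate_mid [([260, 205, 49, 21], 0.65), ([222, 249, 38, 30], 0.63), ([361, 222, 12, 16], 0.33)]
turn_block [([279, 188, 84, 53], 0.85), ([279, 164, 23, 39], 0.23)]
jar [([280, 164, 23, 39], 0.89)]
tweezers [([282, 240, 71, 16], 0.96)]
crucible [([361, 222, 12, 14], 0.69), ([279, 191, 89, 51], 0.19)]
top {'camera_matrix': array([[505.30659012,   0.        , 304.9694684 ],
       [  0.        , 505.30659012, 193.94407078],
       [  0.        ,   0.        ,   1.        ]]), 'D': array([-0.14369017,  0.        ,  0.        ,  0.        ,  0.        ]), 'position': array([ 0.51084399, -0.0161524 ,  1.15150556]), 'rotation': array([-177.00066165,    0.24613918,  -88.69871831])}
plate_mid [([231, 251, 31, 25], 0.92), ([283, 198, 37, 41], 0.8), ([337, 245, 29, 27], 0.79)]
turn_block [([259, 144, 66, 90], 0.79)]
jar [([232, 200, 29, 24], 0.7)]
tweezers [([337, 210, 2, 1], 0.49)]
crucible [([260, 145, 66, 86], 0.74), ([313, 143, 12, 11], 0.47)]
```

Run:
```python
import cv2
a=cv2.imread('pics/side0.png')[140:300,200:400]; cv2.imwrite('pics/s1.png',cv2.resize(a,None,fx=4,fy=3.7,interpolation=2) if 0 else cv2.resize(a,(750,600),interpolation=2))
a=cv2.imread('pics/top0.png')[130:290,220:380]; cv2.imwrite('pics/t1.png',cv2.resize(a,(600,600),interpolation=2))
```

```text
(no output)
```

View pics/s1.png

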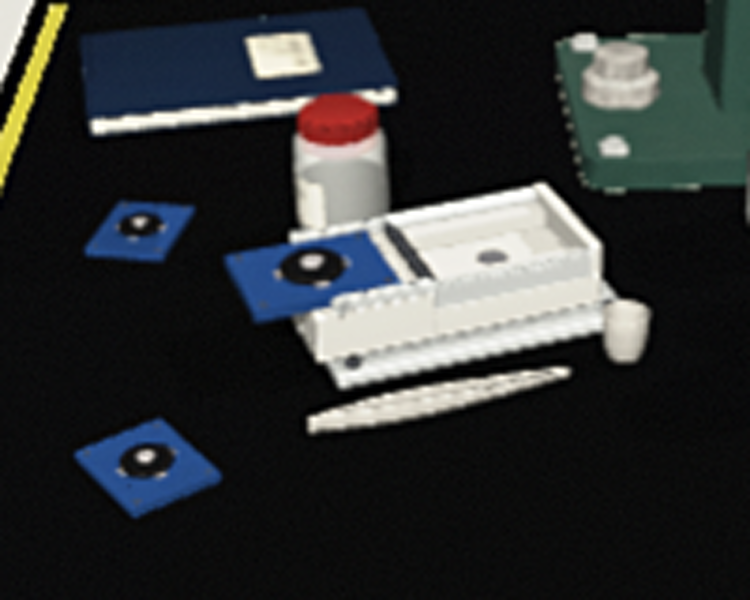

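View pics/t1.png

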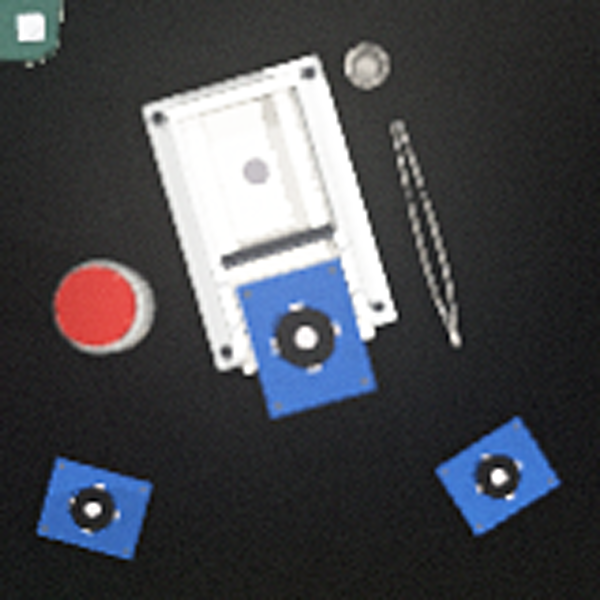

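View pics/top0.png

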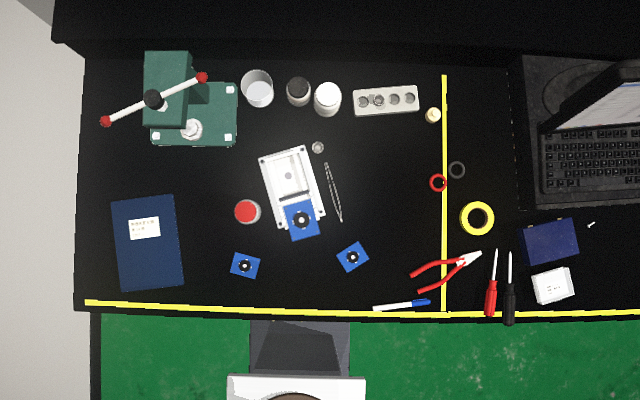

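Three blue plates (top picture): (302,220) in the block, and smaller look-alikes at (246,264) and (352,257) lying on the bench. The one in the block is the largest, sits in the bay and is the one meant; the enlarged crops confirm it. The block's x axis points up and a little left in the top view. Next I'll get a rough position, then look with the wrist camera.

```bash
cat > h.py <<'E'
import numpy as np,cv2
from scipy.spatial.transform import Rotation as R
from scipy.optimize import least_squares
def cam(p):
    Rm=R.from_euler('xyz',p['rotation'],degrees=True).as_matrix(); return p['camera_matrix'],p['D'],Rm,np.array(p['position'])
def ray(p,uv,z):
    K,D,Rm,t=cam(p); n=cv2.undistortPoints(np.float64(uv).reshape(-1,1,2),K,D).reshape(-1,2)
    d=np.c_[n,np.ones(len(n))]@Rm.T; return t+d*((z-t[2])/d[:,2])[:,None]
def proj(p,P):
    K,D,Rm,t=cam(p); return cv2.projectPoints((np.float64(P)-t)@Rm,np.zeros(3),np.zeros(3),K,D)[0].reshape(-1,2)
def blue(im):
    h=cv2.cvtColor(im,cv2.COLOR_RGB2HSV); m=cv2.inRange(h,(100,120,60),(125,255,255))
    c=[x for x in cv2.findContours(m,0,2)[0] if cv2.contourArea(x)>150]
    return c
def yawrect(P):
    r=cv2.minAreaRect(np.float32(P[:,:2]*1000)); return np.array(r[0])/1000,r[1],r[2],cv2.boxPoints(r)/1000
E
python3 - <<'E'
from h import *
from plant import ctrl
im=cv2.imread('pics/top0.png')[:,:,::-1].copy(); p=ctrl.camera_params('top')
for c in blue(im):
    print(c.reshape(-1,2).mean(0),*yawrect(ray(p,c.reshape(-1,2).astype(float),.042)))
f=np.array([[143,105],[318,55],[397,318],[218,370]])/3.75+[220,130]
print(ray(p,f,.008)); 
j=ray(p,[[95/3.75+220,305/3.75+130]],.08);print('jar',j, 'cruc',ray(p,[[367/3.75+220,65/3.75+130]],.026))
E
```

```text
[245.25531915 264.80851064] [0.40945309 0.11908147] (59.87812423706055, 47.74510192871094) 76.07218933105469 [[0.37907612 0.09576872]
 [0.42541748 0.08427652]
 [0.43983006 0.14239421]
 [0.3934887  0.15388641]]
[351.9137931  256.68965517] [ 0.43398129 -0.1168255 ] (48.97406768798828, 60.04432678222656) 33.73484802246094 [[ 0.39694464 -0.10545745]
 [ 0.43029028 -0.15539129]
 [ 0.47101796 -0.12819354]
 [ 0.43767232 -0.07825971]]
[549.45794393 244.3271028 ] [ 0.47463763 -0.57134381] (86.12599182128906, 123.19598388671875) 13.779834747314453 [[ 0.41814196 -0.521776  ]
 [ 0.4474862  -0.64142615]
 [ 0.5311333  -0.6209116 ]
 [ 0.50178903 -0.5012615 ]]
[301.92537313 220.98507463] [ 0.51121066 -0.00317444] (79.48795318603516, 65.6123275756836) 16.80409049987793 [[ 0.46367952  0.01674088]
 [ 0.48264807 -0.04606973]
 [ 0.5587418  -0.02308975]
 [ 0.5397732   0.03972086]]
[141.87931034 240.46059113] [0.45260156 0.33965698] (203.80987548828125, 145.73439025878906) 9.141966819763184 [[0.3404138  0.3954078 ]
 [0.3635683  0.25152457]
 [0.5647893  0.28390616]
 [0.5416348  0.42778936]]
[[ 0.65027608  0.09874426  0.008     ]
 [ 0.68314628 -0.00693809  0.008     ]
 [ 0.52446841 -0.05820993  0.008     ]
 [ 0.49067512  0.04899456  0.008     ]]
jar [[0.52701962 0.1155989  0.08      ]] cruc [[ 0.67505383 -0.03653506  0.026     ]]
```

jog_arm([
  [[0.435, 0.564, 0.02], -34.6],
  [[0.435, 0.564, 0.02], -34.6],
  [[0.435, 0.564, 0.02], -34.6],
  [[0.435, 0.564, 0.02], -34.6],
  [[0.435, 0.564, 0.02], -34.6],
  [[0.435, 0.564, 0.02], -34.6],
  [[0.435, 0.564, 0.02], -34.6],
  [[0.435, 0.564, 0.02], -34.6],
  [[0.435, 0.564, 0.02], -34.6],
  [[0.435, 0.564, 0.02], -34.6],
  [[0.435, 0.564, 0.02], -34.6],
  [[0.435, 0.564, 0.02], -34.6],
  [[0.435, 0.564, 0.02], -34.6],
  [[0.435, 0.564, 0.02], -34.6],
  [[0.435, 0.564, 0.02], -34.6],
  [[0.435, 0.564, 0.02], -34.6],
  [[0.435, 0.564, 0.02], -34.6],
  [[0.435, 0.564, 0.02], -34.6],
], jaw=0.1)

```text
clock: 2.4
tool_pos: [0.4482, -0.0222, 0.2067]
orientation: [-180.0, -0.0, 17.4]
force: [0.3, 0.4, 0.5]
opening: 0.0394
```

Run:
```python
from plant import ctrl
import cv2
o=ctrl.get_obs(); print({k:o[k] for k in('clock','tool_pos','orientation','opening','force','joint_pos')})
p=ctrl.camera_params('wrist'); im=ctrl.snapshot('wrist'); cv2.imwrite('pics/w0.png',im[:,:,::-1]); print(p)
```

```text
{'clock': 2.4, 'tool_pos': array([ 0.44819682, -0.02221479,  0.20671122]), 'orientation': array([-1.79991924e+02, -1.94714507e-02,  1.74123789e+01]), 'opening': 0.03939091635649065, 'force': array([0.2740556 , 0.41852505, 0.49420938]), 'joint_pos': array([ 2.24600187e+01, -4.59201777e-01, -2.81740712e+01, -7.15301568e-03,
       -6.22650243e+01,  8.49556893e+01])}
{'camera_matrix': array([[309.20461246,   0.        , 319.83332432],
       [  0.        , 309.20461246, 195.99284647],
       [  0.        ,   0.        ,   1.        ]]), 'D': array([-0.04689287,  0.        ,  0.        ,  0.        ,  0.        ]), 'position': array([ 0.51535171, -0.00089535,  0.36416255]), 'rotation': array([ 1.64751391e+02, -3.51293264e-02, -7.26765269e+01])}
```

View pics/w0.png

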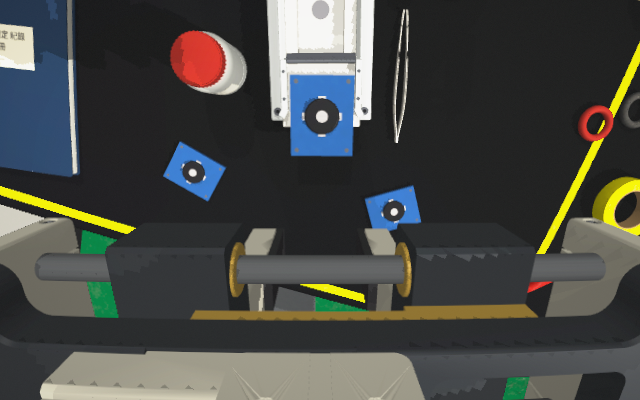

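Run:
```python
from h import *
from plant import ctrl
im=cv2.imread('pics/w0.png')[:,:,::-1].copy(); p=ctrl.camera_params('wrist')
for c in blue(im):
    q=c.reshape(-1,2).astype(float)
    if 290<q[:,0].mean()<350: print(q.mean(0),*yawrect(ray(p,q,.042)))
a=cv2.imread('pics/w0.png')[0:170,240:400]; cv2.imwrite('pics/w0c.png',cv2.resize(a,(564,600),interpolation=2))
print(im[45:80,300].sum(1), im[45:80,345].sum(1))
```

```text
[328.         120.51851852] [ 0.51182608 -0.00436248] (80.16024780273438, 65.01599884033203) 16.041885375976562 [[ 0.46432343  0.01580391]
 [ 0.4822899  -0.04668035]
 [ 0.55932873 -0.02452887]
 [ 0.5413622   0.0379554 ]]
[739 739 725 671 655 655 656 654 295 297 296 298 293 293 314 401 380 332
 517 726 726 726 726 726 726 725 724 698 657 599 460 386 387 387 387] [739 739 739 739 739 739 739 715 316 297 299 292 293 293 310 393 368 308
 555 726 726 726 726 726 727 729 735 719 657 632 503 382 382 380 382]
```

View pics/w0c.png

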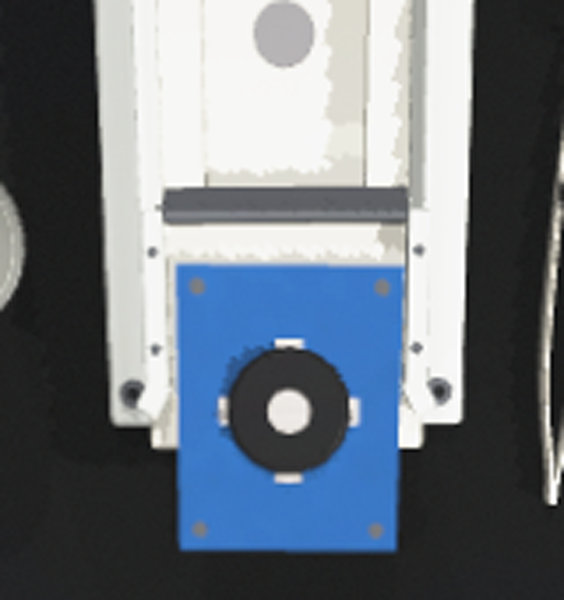

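Run:
```python
from h import *
from plant import ctrl
p=ctrl.camera_params('wrist')
r=ray(p,[[286.5,62.8],[356,62.6]],.043); print(r, np.degrees(np.arctan2(*(r[0]-r[1])[:2])),np.linalg.norm(r[0]-r[1]))
# guide sides: footplate corners z=.008 near corners
f=ray(p,[[240+111*.2837,423*.2833],[240+462*.2837,421*.2833]],.008);print(f,np.linalg.norm(f[0]-f[1]))
f2=ray(p,[[240+152*.2837,447*.2833],[240+422*.2837,446*.2833]],.036);print(f2,np.linalg.norm(f2[0]-f2[1]))
```

```text
[[ 0.5502352   0.04396982  0.043     ]
 [ 0.57057692 -0.02043178  0.043     ]] -17.529106196794814 0.06753778226796363
[[ 0.49118103  0.04843313  0.008     ]
 [ 0.52514619 -0.05811147  0.008     ]] 0.1118274709547565
[[ 0.48999292  0.03118787  0.036     ]
 [ 0.514035   -0.04473813  0.036     ]] 0.07964156410122665
```

jog_arm([
  [[0, 0.0015, 0.05], 0],
  [[0, 0.0015, 0.1], 0],
  [[0, 0.0015, 0.15], 0],
  [[0.004, 0.0015, 0.185], 0],
  [[0.01, 0.0015, 0.185], 0],
  [[0.014, 0.0015, 0.185], 0],
  [[0.017, 0.0015, 0.185], 0],
  [[0.019, 0.0015, 0.185], 0],
  [[0.021, 0.0015, 0.185], 0],
  [[0.023, 0.0015, 0.185], 0],
  [[0.025, 0.0015, 0.185], 0],
])

```text
clock: 3.55
tool_pos: [0.4728, -0.0169, 0.0221]
orientation: [-180.0, -0.0, 17.4]
force: [-2.4, -0.9, 1.7]
opening: 0.0396
```

```bash
cat > st.py <<'E'
from h import *
from plant import ctrl
import sys
o=ctrl.get_obs(); th=np.radians(17.5);u=np.array([np.cos(th),np.sin(th)]);v=np.array([-u[1],u[0]])
d=o['tool_pos'][:2]-[.561,.012]; f=o['force']
print(round(o['clock'],2),'tcp blk mm',np.round([1e3*d@u,1e3*d@v,1e3*o['tool_pos'][2]],1),'yaw',o['orientation'][2].round(2),'F blk',np.round([f[:2]@u,f[:2]@v,f[2]],1))
n=sys.argv[1]
ims=[]
for c,(r0,r1,c0,c1) in {'side':(140,290,200,400),'wrist':(0,240,160,480)}.items():
    im=ctrl.snapshot(c)[r0:r1,c0:c1,::-1]; ims.append(cv2.resize(im,(int(390/ (r1-r0)*(c1-c0)*.75),int(390*.75)),interpolation=2))
h=max(i.shape[1] for i in ims); cv2.imwrite(f'pics/{n}.png',np.vstack([cv2.copyMakeBorder(i,0,0,0,h-i.shape[1],0) for i in ims]))
E
python3 st.py a1
```

```text
3.55 tcp blk mm [-92.8  -1.   22.1] yaw 17.36 F blk [-2.6 -0.2  1.7]
```

View pics/a1.png

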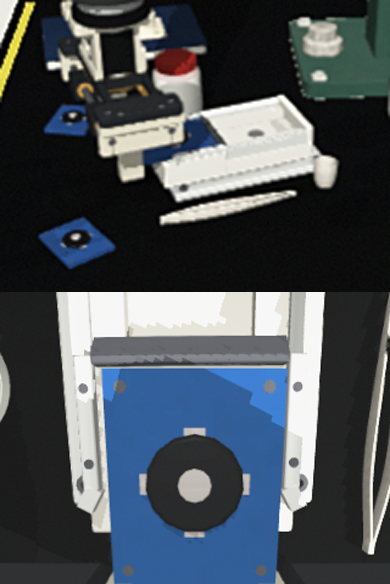

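The plate has been pushed up close: its foot edge is about 3 mm short of the ridge (gap at wrist crop row ~363), and the sliding force is about 2.6 N.

jog_arm([
  [[0.001, 0, 0], 0],
  [[0.002, 0, 0], 0],
  [[0.003, 0, 0], 0],
  [[0.0035, 0, 0], 0],
])

```text
clock: 4.05
tool_pos: [0.4746, -0.0164, 0.0212]
orientation: [180.0, 0.2, 17.3]
force: [-7.1, -1.5, 5.7]
opening: 0.0393
```

```bash
python3 st.py a2
```

```text
4.05 tcp blk mm [-90.9  -1.1  21.2] yaw 17.34 F blk [-7.2  0.7  5.7]
```

View pics/a2.png

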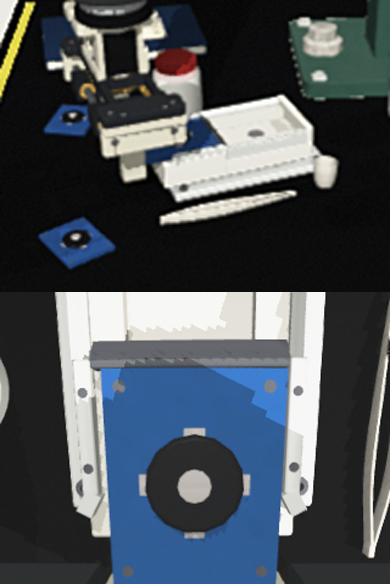

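jog_arm([
  [[0.0002, 0, -0.002], 0],
  [[0.0002, 0, -0.004], 0],
  [[0.0002, 0, -0.006], 0],
  [[0.0002, 0, -0.0085], 0],
  [[0.0002, 0, -0.0105], 0],
  [[0.0003, 0, -0.0125], 0],
  [[0.0005, 0, -0.0145], 0],
  [[0.0008, 0, -0.0165], 0],
])

```text
clock: 4.95
tool_pos: [0.4756, -0.0161, 0.0378]
orientation: [-180.0, 0.1, 17.3]
force: [-4.4, -2.1, -0.5]
opening: 0.0392
```

```bash
python3 st.py a3
```

```text
4.95 tcp blk mm [-89.9  -1.1  37.8] yaw 17.34 F blk [-4.8 -0.7 -0.5]
```

View pics/a3.png

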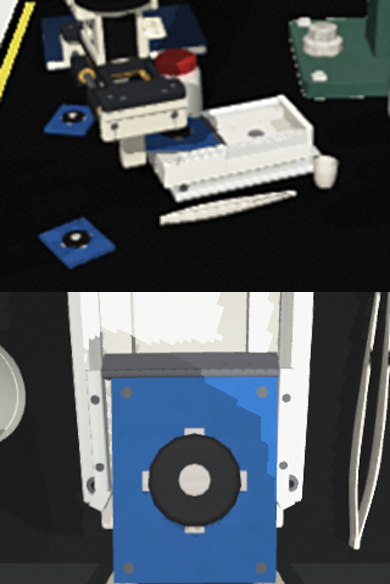

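jog_arm([
  [[0.0007, 0, -0.0028], 0],
  [[0.0012, 0, -0.0055], 0],
  [[0.0018, 0, -0.0081], 0],
  [[0.0026, 0, -0.0108], 0],
  [[0.0034, 0, -0.0134], 0],
  [[0.0043, 0, -0.0159], 0],
  [[0.0053, 0, -0.0185], 0],
  [[0.0063, 0, -0.021], 0],
  [[0.0075, 0, -0.0234], 0],
])

```text
clock: 5.95
tool_pos: [0.483, -0.0138, 0.0614]
orientation: [180.0, 0.1, 17.4]
force: [-5.3, -2.2, 2.4]
opening: 0.0394
```

```bash
python3 st.py a4
```

```text
5.95 tcp blk mm [-82.1  -1.1  61.4] yaw 17.35 F blk [-5.7 -0.5  2.4]
```

View pics/a4.png

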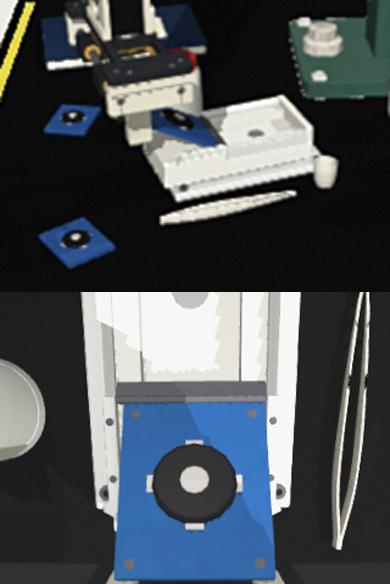

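jog_arm([
  [[0.002, 0, -0.0036], 0],
  [[0.0042, 0, -0.007], 0],
  [[0.0065, 0, -0.0103], 0],
  [[0.009, 0, -0.0135], 0],
  [[0.0117, 0, -0.0166], 0],
  [[0.0145, 0, -0.0195], 0],
  [[0.0175, 0, -0.0222], 0],
  [[0.0206, 0, -0.0247], 0],
  [[0.0239, 0, -0.0271], 0],
  [[0.0273, 0, -0.0293], 0],
])

```text
clock: 7.05
tool_pos: [0.5108, -0.0049, 0.091]
orientation: [-180.0, -0.1, 17.4]
force: [0.2, -0.7, 1.3]
opening: 0.0393
```

```bash
python3 st.py a5
```

```text
7.05 tcp blk mm [-53.  -1.  91.] yaw 17.38 F blk [ 0.  -0.7  1.3]
```

View pics/a5.png

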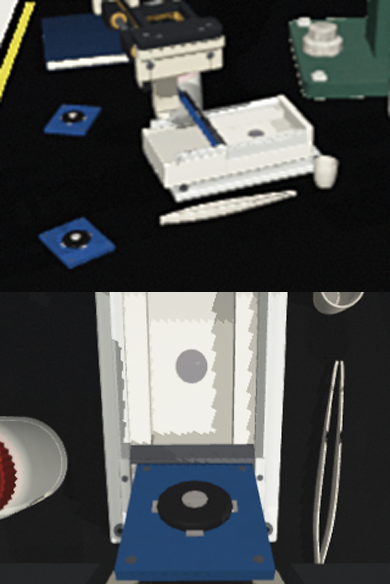

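jog_arm([
  [[0.0025, 0, -0.0014], 0],
  [[0.005, 0, -0.0026], 0],
  [[0.0075, 0, -0.0038], 0],
  [[0.01, 0, -0.0049], 0],
  [[0.0125, 0, -0.0059], 0],
  [[0.015, 0, -0.0068], 0],
  [[0.0175, 0, -0.0076], 0],
  [[0.02, 0, -0.0083], 0],
  [[0.0225, 0, -0.0089], 0],
  [[0.025, 0, -0.0095], 0],
  [[0.0275, 0, -0.01], 0],
  [[0.029, 0, -0.0102], 0],
])

```text
clock: 8.35
tool_pos: [0.538, 0.0035, 0.101]
orientation: [180.0, -0.0, 17.4]
force: [-0.5, 0.1, -0.1]
opening: 0.0394
```

```bash
python3 st.py a6
```

```text
8.35 tcp blk mm [-24.5  -1.1 101. ] yaw 17.37 F blk [-0.4  0.2 -0.1]
```

View pics/a6.png

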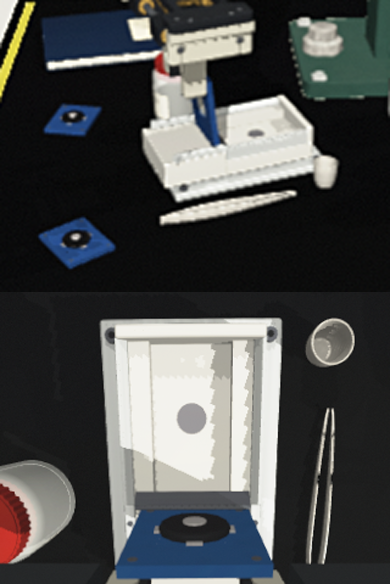

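jog_arm([
  [[0.002, 0, -0.001], 0],
  [[0.004, 0, -0.002], 0],
  [[0.006, 0, -0.003], 0],
  [[0.008, 0, -0.003], 0],
  [[0.01, 0, -0.003], 0],
  [[0.012, 0, -0.003], 0],
  [[0.014, 0, -0.003], 0],
  [[0.016, 0, -0.003], 0],
  [[0.018, 0, -0.003], 0],
  [[0.02, 0, -0.003], 0],
  [[0.022, 0, -0.003], 0],
  [[0.024, 0, -0.003], 0],
  [[0.026, 0, -0.003], 0],
])

```text
clock: 9.75
tool_pos: [0.5626, 0.0113, 0.104]
orientation: [-180.0, 0.0, 17.4]
force: [0.4, -0.6, -0.4]
opening: 0.0393
```

```bash
python3 st.py a7
```

```text
9.75 tcp blk mm [  1.4  -1.2 104. ] yaw 17.36 F blk [ 0.2 -0.7 -0.4]
```

View pics/a7.png

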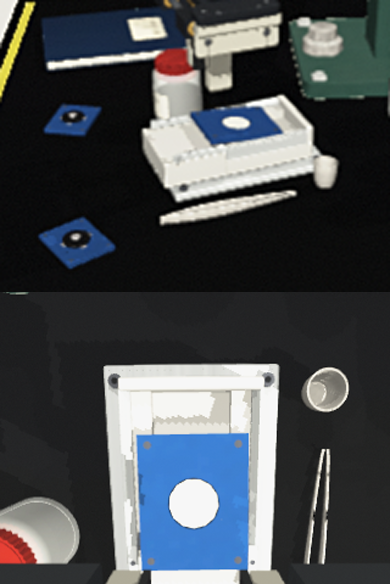

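The plate has turned over with the pellet up (wrist crop ~(193,503)). Its foot end still rests on the ridge and the far end is short of the stop. I'll back off, lower the fingertips behind the foot edge and measure.

jog_arm([
  [[-0.025, 0, 0], 0],
  [[-0.045, 0, 0], 0],
  [[-0.045, 0, 0.03], 0],
  [[-0.045, 0, 0.058], 0],
  [[-0.045, 0, 0.059], 0],
])

```text
clock: 10.35
tool_pos: [0.5178, -0.0026, 0.0426]
orientation: [-180.0, 0.2, 17.3]
force: [-0.4, -0.2, 0.9]
opening: 0.0396
```

```bash
python3 st.py a8
python3 - <<'E'
from h import *
from plant import ctrl
for n in('wrist','top'):
    im=ctrl.snapshot(n);p=ctrl.camera_params(n)
    th=np.radians(17.5);u=np.array([np.cos(th),np.sin(th)]);v=np.array([-u[1],u[0]])
    for c in blue(im):
        P=ray(p,c.reshape(-1,2).astype(float),.046); d=P[:,:2]-[.561,.012]
        b=np.c_[d@u,d@v]*1e3
        if abs(b[:,1].mean())<30 and b[:,0].mean()<90 and b[:,0].mean()>0: r=cv2.minAreaRect(np.float32(b));print(n,r,cv2.boxPoints(r).round(1).tolist())
E
```

```text
10.35 tcp blk mm [-45.6  -0.9  42.6] yaw 17.34 F blk [-0.4 -0.1  0.9]
wrist ((29.332714080810547, -0.23130416870117188), (79.12260437011719, 65.06251525878906), 0.37437307834625244) [[-10.399999618530273, 32.0], [-10.0, -33.0], [69.0999984741211, -32.5], [68.69999694824219, 32.599998474121094]]
top ((52.98151397705078, 0.7243614196777344), (30.013553619384766, 60.833229064941406), 0.5314505100250244) [[37.70000076293945, 31.0], [38.29999923706055, -29.799999237060547], [68.30000305175781, -29.600000381469727], [67.69999694824219, 31.299999237060547]]
```

View pics/a8.png

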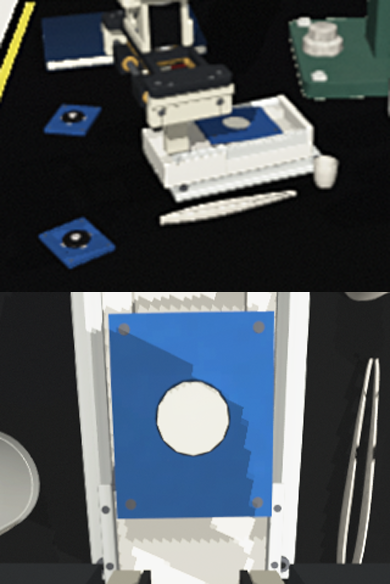

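jog_arm([
  [[0.008, 0, 0], 0],
  [[0.016, 0, 0], 0],
  [[0.02, 0, 0], 0],
  [[0.022, 0, 0], 0],
  [[0.025, 0, 0], 0],
  [[0.028, 0, 0], 0],
  [[0.031, 0, 0], 0],
  [[0.034, 0, 0], 0],
  [[0.036, 0, 0], 0],
  [[0.038, 0, 0], 0],
])

```text
clock: 11.55
tool_pos: [0.556, 0.0092, 0.0449]
orientation: [180.0, -0.0, 17.4]
force: [-1.2, -0.1, -0.5]
opening: 0.0393
```

```bash
python3 st.py a9
```

```text
11.55 tcp blk mm [-5.6 -1.2 44.9] yaw 17.37 F blk [-1.1  0.3 -0.5]
```

View pics/a9.png

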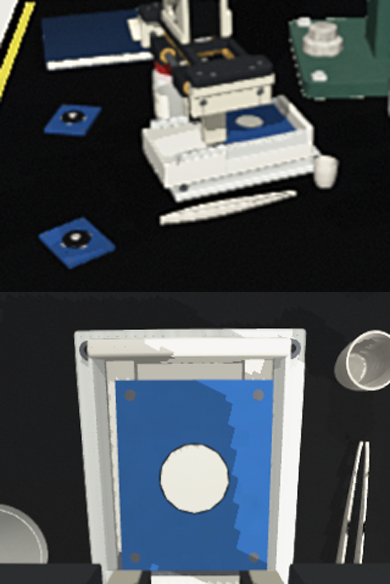

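jog_arm([
  [[0.001, 0, 0.0005], 0],
  [[0.002, 0, 0.001], 0],
  [[0.003, 0, 0.001], 0],
  [[0.004, 0, 0.001], 0],
  [[0.005, 0, 0.001], 0],
  [[0.006, 0, 0.001], 0],
  [[0.006, 0, 0.001], 0],
])

```text
clock: 12.35
tool_pos: [0.5618, 0.011, 0.044]
orientation: [180.0, -0.0, 17.4]
force: [-0.6, -0.3, -0.4]
opening: 0.039
```

```bash
python3 st.py a10
```

```text
12.35 tcp blk mm [ 0.5 -1.2 44. ] yaw 17.37 F blk [-0.7 -0.2 -0.4]
```

View pics/a10.png

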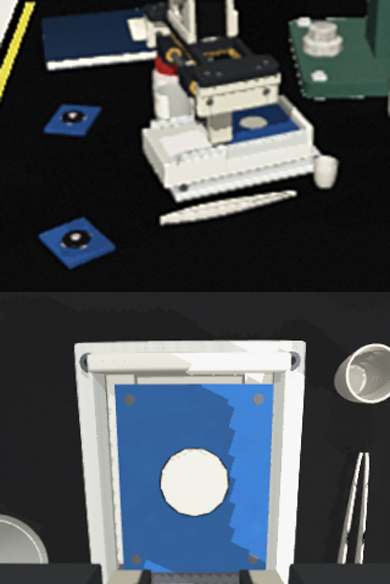

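jog_arm([
  [[-0.02, 0, 0], 0],
  [[-0.04, 0, -0.03], 0],
  [[-0.06, 0, -0.08], 0],
  [[-0.08, 0, -0.12], 0],
  [[-0.08, 0, -0.12], 0],
  [[-0.08, 0, -0.12], 0],
])

```text
clock: 13.05
tool_pos: [0.4855, -0.0128, 0.1655]
orientation: [-180.0, -0.2, 17.4]
force: [0.1, 0.4, -0.1]
opening: 0.0394
```

```bash
cat > pl.py <<'E'
from h import *
from plant import ctrl
th=np.radians(17.5);u=np.array([np.cos(th),np.sin(th)]);v=np.array([-u[1],u[0]])
for n in('wrist','top'):
    im=ctrl.snapshot(n);p=ctrl.camera_params(n)
    for c in blue(im):
        P=ray(p,c.reshape(-1,2).astype(float),.042); d=P[:,:2]-[.561,.012]
        b=np.c_[d@u,d@v]*1e3
        if abs(b[:,1].mean())<30 and 0<b[:,0].mean()<90: r=cv2.minAreaRect(np.float32(b));print(n,r,cv2.boxPoints(r).round(1).tolist())
E
python3 st.py a11; python3 pl.py
```

```text
13.05 tcp blk mm [-79.4  -0.9 165.5] yaw 17.36 F blk [ 0.2  0.3 -0.1]
wrist ((43.310020446777344, -1.1747894287109375), (63.79704666137695, 70.09051513671875), 89.77104949951172) [[8.100000381469727, -32.900001525878906], [78.19999694824219, -33.20000076293945], [78.5, 30.600000381469727], [8.399999618530273, 30.899999618530273]]
top ((48.208282470703125, -0.1812610626220703), (61.55739212036133, 79.0506591796875), 89.75910186767578) [[8.600000381469727, -30.799999237060547], [87.5999984741211, -31.100000381469727], [87.9000015258789, 30.399999618530273], [8.800000190734863, 30.799999237060547]]
```

View pics/a11.png

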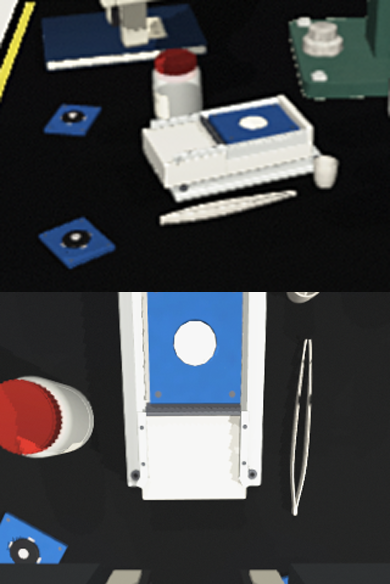

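Flipped and nearly home: the foot edge is at x≈8.3 mm, still slightly on the ridge slope. I'll press down on the foot end with shut fingers, at x 8–28 mm (the pellet starts at about 34 mm), and drag forward.

jog_arm([
  [[0.03, 0, 0], 0],
  [[0.07, 0, 0], 0],
  [[0.097, 0, 0.01], 0],
  [[0.097, 0, 0.055], 0],
  [[0.097, 0, 0.095], 0],
  [[0.097, 0, 0.11], 0],
  [[0.097, 0, 0.115], 0],
  [[0.097, 0, 0.117], 0],
  [[0.097, 0, 0.119], 0],
  [[0.097, 0, 0.12], 0],
], jaw=1)

```text
clock: 14.25
tool_pos: [0.5785, 0.0162, 0.0448]
orientation: [180.0, -0.1, 17.4]
force: [0.8, 0.4, 0.7]
opening: 0.0005
```

```bash
python3 st.py a12
```

```text
14.25 tcp blk mm [17.9 -1.2 44.8] yaw 17.37 F blk [0.9 0.1 0.7]
```

View pics/a12.png

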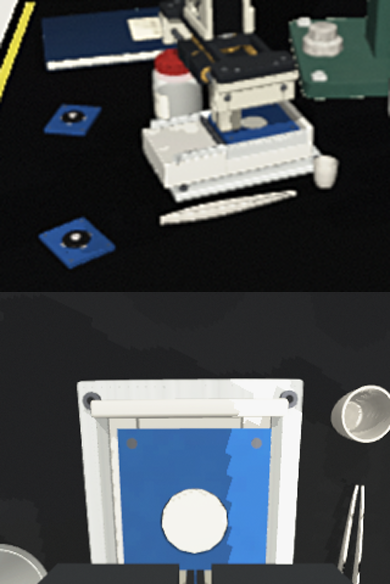

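jog_arm([
  [[0, 0, 0.001], 0],
  [[0, 0, 0.002], 0],
  [[0, 0, 0.003], 0],
  [[0, 0, 0.004], 0],
  [[0.001, 0, 0.004], 0],
  [[0.002, 0, 0.004], 0],
  [[0.003, 0, 0.004], 0],
  [[0.004, 0, 0.004], 0],
])

```text
clock: 15.15
tool_pos: [0.5797, 0.0164, 0.0421]
orientation: [180.0, 0.2, 17.4]
force: [-16.0, 0.8, 28.6]
opening: 0.0002
```

```bash
python3 st.py a13
```

```text
15.15 tcp blk mm [19.2 -1.4 42.1] yaw 17.39 F blk [-15.    5.5  28.6]
```

View pics/a13.png

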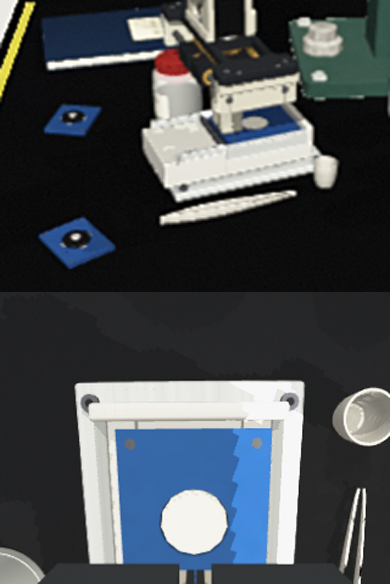

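jog_arm([
  [[0, 0, -0.003], 0],
  [[0, 0, -0.02], 0],
  [[-0.02, 0, -0.06], 0],
  [[-0.06, 0, -0.1], 0],
  [[-0.1, 0, -0.12], 0],
  [[-0.1, 0, -0.12], 0],
  [[-0.1, 0, -0.12], 0],
])

```text
clock: 15.95
tool_pos: [0.486, -0.0127, 0.1614]
orientation: [-180.0, -0.2, 17.4]
force: [0.8, 0.2, -0.5]
opening: -0.0003
```

```bash
python3 st.py a14; python3 pl.py
python3 - <<'E'
import cv2
from plant import ctrl
a=ctrl.snapshot('side')[170:260,260:390,::-1]; cv2.imwrite('pics/s14.png',cv2.resize(a,(780,540),interpolation=2))
E
```

```text
15.95 tcp blk mm [-78.9  -1.  161.4] yaw 17.36 F blk [ 0.8 -0.1 -0.5]
wrist ((44.35252380371094, -1.1080398559570312), (70.2190170288086, 63.3221549987793), 0.2456052005290985) [[9.100000381469727, 30.399999618530273], [9.399999618530273, -32.900001525878906], [79.5999984741211, -32.599998474121094], [79.30000305175781, 30.700000762939453]]
top ((49.55926513671875, -0.25720977783203125), (79.19661712646484, 61.8116340637207), 0.21284903585910797) [[9.800000190734863, 30.5], [10.100000381469727, -31.299999237060547], [89.30000305175781, -31.0], [89.0, 30.799999237060547]]
```

View pics/a14.png

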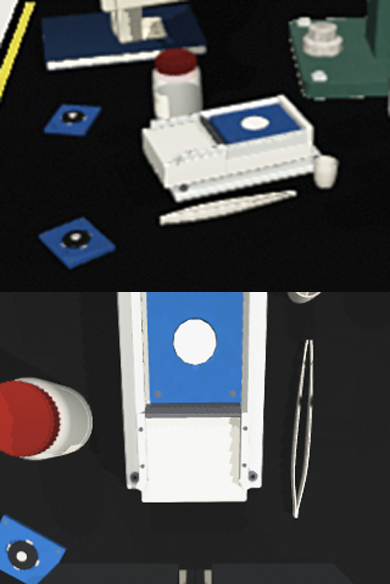

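View pics/s14.png

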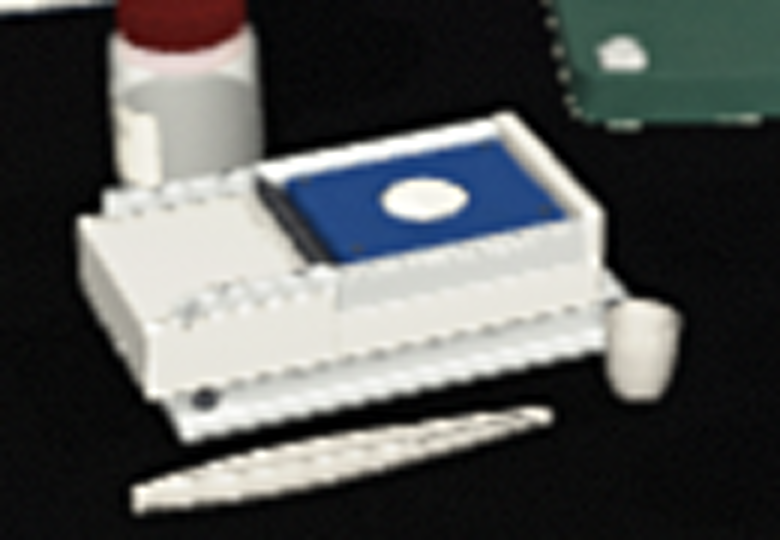

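```bash
python3 -c "
from plant import ctrl
print(ctrl.close_job())"
```

```text
the job is handed in; nothing more can be done
None
```

I handed the job in at about 16 s on the robot's clock. The plate lies in the cradle, turned over with the pellet up. No verdict is reported, so success is judged only from my own checks.

**What I did:**
- I pushed the plate against the ridge with the parted fingertips.
- I tipped it up by its near edge along an arc, with 5–7 N of push. The fingers stay vertical, so the lift came from friction on the edge rather than from a fingertip under it.
- I tipped it over the ridge, then pushed it home by its foot edge.
- I finished with a short press and drag on the foot end, keeping to about x 8–28 mm, clear of the pellet.

**Last checks:**

| Check | Measured | Allowed |
|---|---|---|
| Plate centre x | about 49.6 mm (top camera) | 46–57 mm |
| Plate centre y | -0.3 mm (top), -1.1 mm (wrist) | ±5 mm |
| Yaw against the block | about 0.2° | under 4.6° |

- **Height:** the fingertip touched the foot end at 42.1 mm, where a seated plate's top would be 42 mm.
- **Surroundings:** the jar, tweezers and crucible look unmoved in the side picture. I did not measure them again.
- **Arm:** it was clear of everything when I handed in.

**Disagreements and limits:**
- The wrist camera put the foot edge at about 9.2 mm and the top camera at about 10 mm. The foot could therefore still sit up to 0.8 mm up the ridge slope, a tilt of about 0.6° against the 3.5° allowed.
- The wrist picture cut off the plate's far end, so the centre x comes from the top camera alone.
- The final press reached about 29 N, well under the limits.

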